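Make up the closing sets for two plaster moulds

TASK

Make up the closing sets of the two plaster moulds on their carrying trays from the loose stock on the bench. The big strapped mould gets the large plug, fully home in its pour hole, and both strap wedges, one in each of the two bays beside it, lying flat on the tray floor along the bay (either wedge in either bay); the small banded mould gets the small plug, fully home in its pour hole, and the plaster test tile flat in the bay beside it. Leave the sanding block where it lies.

Things in the scene. Friction and masses are not known exactly. Their poses are not given: they have to be found in the camera images.
- big_tray: Wooden tray 118 (x) x 214 mm (y), fixed; origin: centre of underside. Floor top z 6, rim top z 12. Closed plaster mould 80 x 80 with steel strap at y +60, top z 48, in it the pour hole: x 0, y +60, 48 wide, 30 deep. Two wedge bays, 110 long (x), 49 wide (y), centres x 0, y -25.5 and y -78.5, bounded by rim and 4 mm wide strips (top z 10) at y -52 and y +1. All in mm in the tray's frame.
- small_tray: Wooden tray 118 (x) x 180 mm (y), fixed; origin: centre of underside. Floor top z 6, rim top z 12. Closed plaster mould 66 x 66 with black rubber band at y +49, top z 40, in it the pour hole: x 0, y +49, 34 wide, 26 deep. One tile bay, 64 (x) x 66 (y), centre x 0, y -53, bounded by the rim and by 4 mm wide strips (top z 10). All in mm in the tray's frame.
- large_plug: Larger of the two turned light-wood plugs, loose, standing on its stem at the start. Overall 58 mm high; origin: centre of its underside, z up along its axis. Tapered stem 30 mm wide at the foot and 44 mm wide at z = 24 mm; then a collar 60 mm wide from z = 24 to 31 mm, which comes to rest on the mould's top; then a round grip 34 mm wide from z = 34 to 58 mm. 70 g.
- small_plug: Smaller of the two turned light-wood plugs, loose, standing on its stem at the start. Overall 48 mm high; origin: centre of its underside, z up along its axis. Tapered stem 20 mm wide at the foot and 30 mm wide at z = 20 mm; then a collar 46 mm wide from z = 20 to 27 mm, which comes to rest on the mould's top; then a round grip 25 mm wide from z = 30 to 48 mm. 45 g.
- narrow_wedge: Narrow hardwood strap wedge, loose, 26 mm wide (its x), 90 mm long (its y), lying on its flat base; origin: centre of its underside. Its top slopes: 22 mm high at its thick -y end, 4 mm at its thin +y end, 15 mm at its balance point, 10 mm from the origin towards -y. 50 g.
- wide_wedge: Wide hardwood strap wedge, loose, 32 mm wide (its x), 90 mm long (its y), lying on its flat base; origin: centre of its underside. Same height and slope as the narrow one: 22 mm high at its thick -y end, 4 mm at its thin +y end, 15 mm at its balance point, 10 mm from the origin towards -y. 50 g.
- tile: Cast plaster test tile, loose, a block with a small dimple in its top, 39 mm (its x) by 48 mm (its y), 17 mm thick, lying flat; origin: centre of its underside. 60 g.
- sanding_block: Cork sanding block, 66 x 110 x 31 mm, a loose bystander lying beside the stock; origin: centre of its underside. It belongs to neither set and stays where it is.

How it is judged:
At the end, for the whole second after the job is handed in: Right plug in each pour hole, collar on the mould (3 mm high or low, 6 mm aside, 0.07 rad). One wedge per bay of the big tray, flat, base down, 14 mm lengthwise, 12 mm across, 0.35 rad. Tile flat in its bay, 16 mm each way. All at rest; sanding block within 30 mm of its start (x of large_plug in the frame of big_tray between -0.006 and 0.006 m and y of large_plug in the frame of big_tray between 0.054 and 0.066 m and z of large_plug in the frame of big_tray between 0.021 and 0.027 m and angle between each of large_plug, small_plug's own z axis and vertical below 0.07 rad and linear speed of each of large_plug, small_plug, tile below 0.02 m/s and angular speed of each of large_plug, small_plug, tile below 0.2 rad/s and x of small_plug in the frame of small_tray between -0.006 and 0.006 m and y of small_plug in the frame of small_tray between 0.043 and 0.055 m and z of small_plug in the frame of small_tray between 0.017 and 0.023 m and x of tile in the frame of small_tray between -0.016 and 0.016 m and y of tile in the frame of small_tray between -0.069 and -0.037 m and z of tile in the frame of small_tray between 0.003 and 0.009 m and angle between tile's own z axis and vertical below 0.08 rad and (((x of narrow_wedge in the frame of big_tray between -0.014 and 0.014 m and y of narrow_wedge in the frame of big_tray between -0.0375 and -0.0135 m and z of narrow_wedge in the frame of big_tray between 0.003 and 0.009 m and angle between narrow_wedge's own z axis and vertical below 0.08 rad and linear speed of narrow_wedge below 0.02 m/s and angular speed of narrow_wedge below 0.2 rad/s) and angle between the y axis of each of narrow_wedge, wide_wedge and the x axis of big_tray, either way round below 0.35 rad and (x of wide_wedge in the frame of big_tray between -0.014 and 0.014 m and y of wide_wedge in the frame of big_tray between -0.0905 and -0.0665 m and z of wide_wedge in the frame of big_tray between 0.003 and 0.009 m and angle between wide_wedge's own z axis and vertical below 0.08 rad and linear speed of wide_wedge below 0.02 m/s and angular speed of wide_wedge below 0.2 rad/s)) or ((x of narrow_wedge in the frame of big_tray between -0.014 and 0.014 m and y of narrow_wedge in the frame of big_tray between -0.0905 and -0.0665 m and z of narrow_wedge in the frame of big_tray between 0.003 and 0.009 m and angle between narrow_wedge's own z axis and vertical below 0.08 rad and linear speed of narrow_wedge below 0.02 m/s and angular speed of narrow_wedge below 0.2 rad/s) and angle between the y axis of each of narrow_wedge, wide_wedge and the x axis of big_tray, either way round below 0.35 rad and (x of wide_wedge in the frame of big_tray between -0.014 and 0.014 m and y of wide_wedge in the frame of big_tray between -0.0375 and -0.0135 m and z of wide_wedge in the frame of big_tray between 0.003 and 0.009 m and angle between wide_wedge's own z axis and vertical below 0.08 rad and linear speed of wide_wedge below 0.02 m/s and angular speed of wide_wedge below 0.2 rad/s))) and distance of sanding_block from where it was at the start of the episode below 0.03 m); the robot touches nothing.
It fails at once if the sanding block is pushed away from its place (distance of sanding_block from where it was at the start of the episode above 0.03 m).
It also fails if it takes over 125 s, if anything falls off the work surface, if the arm or the gripper's body presses on something with over 40 N, if the wrist force passes 120 N, or if a joint passes its speed limit or range.

ROBOT

A 6-joint arm with a two-finger parallel gripper is mounted at the origin on a cart in front of the work surface, level with it; the furniture and walls round the work are solid. World frame = base frame: x ahead of the robot, y to its left, z up, the work surface at z = 0. Lengths are in m, angles in rad, forces in N, time in s.
With the tool pointing down it reaches from about 0.4 to 0.825 m from the base axis. Payload 7 kg.
Tool frame: the origin (TCP) lies at the very end of the fingers, on their centre line; the grasp point (between the pads) lies 19 mm behind it (arm.grip_point_offset is the distance from the TCP to the grasp point, in m); z points along the fingers, y is the line along which they close (so a half turn about z gives the same grasp; the last joint's range is limited). The gripper opens to 88 mm and grips with 3 to 60 N. Pads are 19 mm wide; open, the fingers measure 130 mm over their backs; the gripper's body (78 mm by 193 mm) begins 47 mm behind the grasp point.
Start: joints at [1.436, 0.359, 0.012, 0, -1.224, -0.288], TCP at [0.277, 0.616, 0.227] pointing down, gripper open.
Joint ranges: [-3.07, 3.07], [-1.43, 2.12], [-1.02, 1.25], [-3.03, 1.67], [-3.05, -0], [-3.03, 3.03]. Speed limits (rad/s): [2.39, 2.39, 3.01, 3.14, 3.14, 3.14].

INTERFACE

Orientations are given as [roll, pitch, yaw] about the fixed x, y, z axes, in that order (R = Rz(yaw) Ry(pitch) Rx(roll)).
In Python, from station import arm, cams gives the robot as it stands.
- The arm moves only by the shell command python3 -m handwheel 'ROWS' [FORCE]. ROWS is JSON, a list that holds one entry, the list of rows, each a list of 7 numbers: the shift along the tool's x, y, z normalised to -1 to 1, where 1 is 0.08 m, then the turn, a rotation vector about the tool's x, y, z normalised to -1 to 1, where 1 is 0.5 rad, then the closure in counts, from 0 (fully open) to 255 (shut). In form: [[[x, y, z, wx, wy, wz, hand], ...]]. A call has 1 to 5 rows; each row is the pose to reach, as a shift and turn from the pose commanded when the call began, along the tool's axes at that moment; what a row does not reach only later rows make up. A row lasts 1/8 s, in which the tool goes at most 62.5 mm and 10.7 degrees, less where a joint would pass 70% of its speed; a pose out of reach is approached as far as the arm can. A call with a number of a shift or a turn outside -1 to 1 is refused whole. A call with a gripper value outside its range is refused whole. The fingers move at their own pace and stop on an object; FORCE is the grip in N (left out, the last holds). Time passes only in rows, so rows that repeat a pose let the fingers close. It gives the time, the measured TCP pose, the force, the opening and the grip force at its end, in the units of the state.
- arm.get_state(): the state, without advancing time (a new reading comes with each control period).
- cams.grab_frame(name): name is "side" or "top" or "wrist"; returns the picture (480x640x3 uint8, blue, green, red); there is no depth.
- cams.camera_info(name): a dict with "camera_matrix" (3x3 intrinsics, pixels), "dist_coeffs" ([k1, k2, p1, p2, k3] as OpenCV has them; the pictures are not rectified), "R" (3x3) and "t" (3): a world point X has camera coordinates R X + t; the wrist camera has in their place "hand_eye" (4x4, takes a point from camera to tool coordinates, whose origin is the TCP and whose axes are the flange's). Camera axes: x right, y down, z forward; pixel columns grow to the right and rows downward; lengths in m; the calibration is good to about 2 mm. A picture is of the moment at which its call begins: read the wrist's pose just before it. camera_info takes no time and is no camera call.
- arm.job_done(): hands the job in; it is judged then, once.
The state is a dict: "t": time; "q": joint angles; "qd": joint speeds; "joint_efforts": joint torques, N m; "eef_pos": TCP position; "ee_rot": TCP orientation; "force": force on the tool from outside, world axes, zero at the start; "moment": the same for the moment, N m; "width": finger opening in m; "gripper_force": force on a finger pad.
Only numpy, scipy, OpenCV 4.12 (cv2) and the standard library are available. Lean on these libraries where they do the work, as an engineer would, in place of code of your own. Each camera call takes 0.05 s, during which the arm holds its last target. There are 200 camera calls.

## Working session

There is one attempt and no reset: what is moved stays moved. The work goes in short steps, Python scripts to look and compute and a shell command to move; the robot and the scene stay as the last step left them, time stands still between calls to the robot, and variables do not carry over. Pictures are saved under pics/ and viewed, at most 18 in all, crops included, and the job is handed in when it is done.

```bash
ls; mkdir -p pics
python3 - <<'E'
from station import arm,cams
import cv2,numpy as np
s=arm.get_state();print(s)
for n in("top","side"):
    cv2.imwrite(f"pics/{n}0.png",cams.grab_frame(n)); i=cams.camera_info(n);print(n,i)
print(cams.camera_info("wrist"))
E
```

```text
pics
{'t': 0.0, 'q': array([ 1.43609778e+00,  3.59408183e-01,  1.10398356e-02, -3.36651166e-04,
       -1.22410547e+00, -2.88083831e-01]), 'qd': array([-9.69664052e-04,  9.02693886e-04, -8.70770959e-04,  2.36581017e-05,
        7.20426157e-05,  3.45851431e-04]), 'joint_efforts': array([-5.63874937e-05, -5.82707906e+01,  2.93061447e+01,  6.99691683e+00,
        6.90897970e-03, -1.60469449e-04]), 'eef_pos': array([0.27678915, 0.61509185, 0.22560307]), 'ee_rot': array([ 3.13989437e+00, -1.73216979e-04, -4.22896886e-01]), 'force': array([-0.3119915 ,  0.10028626, -0.65169693]), 'moment': array([0.04198724, 0.06584228, 0.04096743]), 'gripper_force': 0.0, 'width': 0.08745347701136229}
top {'camera_matrix': array([[448.86004217,   0.        , 315.72587598],
       [  0.        , 448.86004217, 228.42070158],
       [  0.        ,   0.        ,   1.        ]]), 'dist_coeffs': array([-0.04218012,  0.        ,  0.        ,  0.        ,  0.        ]), 'R': array([[ 0.00236514, -0.9996161 ,  0.02760537],
       [-0.99741301, -0.00434145, -0.07175268],
       [ 0.07184498, -0.02736425, -0.99704037
[... 424 characters left out ...]
,
       [ 0.30208219,  0.78016141, -0.54780885]]), 't': array([-0.52885973,  0.14574763,  1.14315699])}
{'camera_matrix': array([[396.35885653,   0.        , 316.67710913],
       [  0.        , 396.35885653, 244.95383529],
       [  0.        ,   0.        ,   1.        ]]), 'dist_coeffs': array([0.02676, 0.     , 0.     , 0.     , 0.     ]), 'hand_eye': array([[-1.64321245e-03, -9.69253203e-01, -2.46060008e-01,
         6.59137195e-02],
       [ 9.99998647e-01, -1.57460844e-03, -4.75558621e-04,
        -5.13339450e-04],
       [ 7.34885522e-05, -2.46060456e-01,  9.69254480e-01,
        -1.58538257e-01],
       [ 0.00000000e+00,  0.00000000e+00,  0.00000000e+00,
         1.00000000e+00]])}
```

View pics/top0.png

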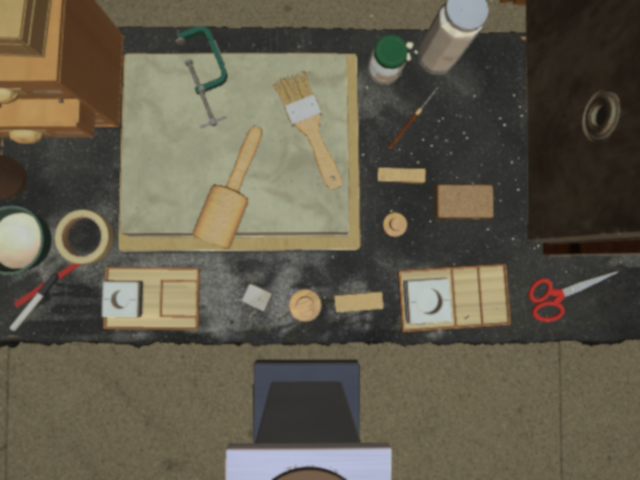

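View pics/side0.png

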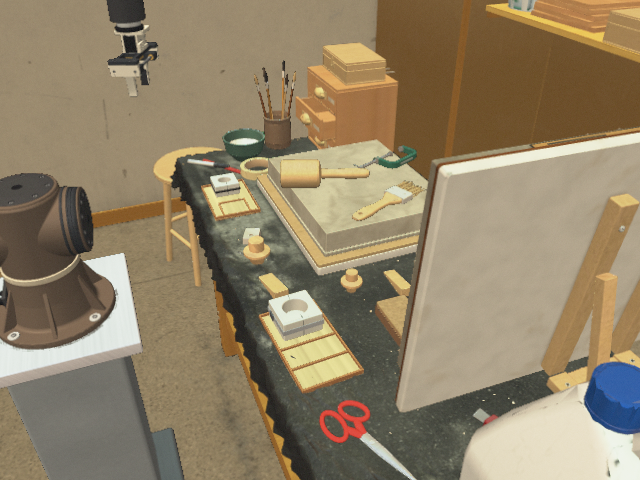

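Top view: the big tray is at about (455,297) and the small tray at (151,298), both with the mould on the +y side. The tile is at (256,297), the large plug at (305,305) and the small plug at (395,224). One wedge is at (359,302) and the other at (402,175). The sanding block is at (466,201). The side view shows the easel board standing right beside the block. Next I'll measure the contours.

```bash
cat > h.py <<'E'
import numpy as np,cv2
from station import arm,cams
from scipy.spatial.transform import Rotation as Ro
def pose(name,s=None):
    i=cams.camera_info(name)
    if 'R' in i: R=np.array(i['R']);t=np.array(i['t']);return i,R.T,-R.T@t
    s=s or arm.get_state();H=np.array(i['hand_eye'])
    Rt=Ro.from_euler('xyz',s['ee_rot']).as_matrix()
    return i,Rt@H[:3,:3],Rt@H[:3,3]+s['eef_pos']
def cast(P,px,z):
    i,R,C=P
    u=cv2.undistortPoints(np.float64(px).reshape(-1,1,2),i['camera_matrix'],i['dist_coeffs'])[:,0]
    d=np.c_[u,np.ones(len(u))]@R.T
    return (C+d*((z-C[2])/d[:,2])[:,None])[:,:2]
def rect(P,c,z):
    "minAreaRect of a contour cast onto height z: centre mm, sides mm, yaw of the long side deg"
    (cx,cy),(a,b),an=cv2.minAreaRect((cast(P,c,z)*1000).astype(np.float32))
    if a<b:a,b,an=b,a,an+90
    return np.round([cx,cy,a,b,(an+90)%180-90],1)
def go(x,y,z,yaw):
    "shift/turn still to go, in move units (tool axes now)"
    s=arm.get_state();R=Ro.from_euler('xyz',s['ee_rot'])
    d=R.inv().apply(np.array([x,y,z])-s['eef_pos'])/.08
    w=(R.inv()*Ro.from_euler('xyz',[np.pi,0,yaw])).as_rotvec()/.5
    print('t',round(s['t'],2),'pos',s['eef_pos'].round(4),'yaw',s['ee_rot'].round(3),'shift',d.round(3),'turn',w.round(3),'w',round(s['width'],4),'F',s['force'].round(1),round(s['gripper_force'],1))
E
cat > m.py <<'E'
from h import *
P=pose('top');print('cam',P[2].round(3))
im=cv2.imread('pics/top0.png');hsv=cv2.cvtColor(im,cv2.COLOR_BGR2HSV)
m=((hsv[...,2]>95)).astype('uint8')*255
for n,(u0,v0,u1,v1),z in[('tile',(235,275,280,320),.017),('lplug',(280,280,328,330),.031),('wA',(328,283,392,320),.008),('wB',(368,158,432,192),.008),('splug',(375,205,412,245),.027),('block',(430,175,502,228),.031),('big',(393,256,518,338),.012),('small',(95,258,207,336),.012)]:
    k=np.zeros_like(m);k[v0:v1,u0:u1]=m[v0:v1,u0:u1]
    c=max(cv2.findContours(k,0,1)[0],key=cv2.contourArea);print(n,cv2.contourArea(c),rect(P,c,z))
    if n in('big','small'): 
        print('  edges z0',rect(P,c,0))
        w=((hsv[...,1]<60)&(hsv[...,2]>150)).astype('uint8')*k
        c=max(cv2.findContours(w,0,1)[0],key=cv2.contourArea);print('  mould',rect(P,c,.048 if n=='big' else .04))
print(cast(P,[(358,150),(360,245),(527,240),(527,30)],.05).round(3))
cv2.imwrite('pics/mask.png',m)
cv2.imwrite('pics/crop.png',cv2.resize(im[140:340,220:520],(800,533),interpolation=cv2.INTER_CUBIC))
E
python3 m.py
```

```text
cam [0.509 0.011 0.883]
tile 837.5 [439.9  98.7  84.   83.6 -89.6]
lplug 1296.5 [4.323e+02 1.540e+01 8.220e+01 7.710e+01 4.000e-01]
wA 871.5 [431.7 -97.   95.4  42.4  90. ]
wB 651.5 [ 680.4 -182.8   96.3   29.5   88.9]
splug 454.0 [ 579.5 -164.8   47.4   46.9  -40.8]
block 1733.0 [ 625.9 -303.4  108.5   66.5   89. ]
big 6534.5 [ 435.4 -284.6  216.   127.1  -86.7]
  edges z0 [ 434.4 -288.6  219.   128.9  -86.7]
  mould [ 435.5 -225.7   84.3   80.5    3.3]
small 6827.0 [445.  298.  203.  137.4 -89.8]
  edges z0 [444.1 302.  205.7 139.3 -89.8]
  mould [4.364e+02 3.511e+02 6.460e+01 6.400e+01 4.000e-01]
[[ 0.719 -0.092]
 [ 0.539 -0.095]
 [ 0.549 -0.414]
 [ 0.966 -0.431]]
```

View pics/crop.png

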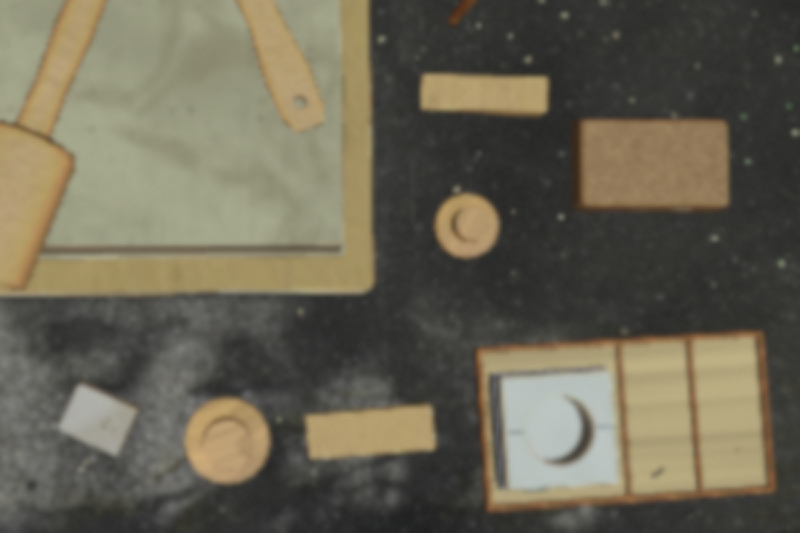

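```bash
python3 -m handwheel '[[[0,0,0,0,0,1,0],[0,0,0,0,0,1,0],[0,0,0,0,0,1,0]]]' 20
python3 -m handwheel '[[[0,0,0,0,0,1,0],[0,0,0,0,0,1,0],[0,0,0,0,0,1,0]]]'
python3 -m handwheel '[[[0,0,0,0,0,0.296,0],[0,0,0,0,0,0.296,0]]]'
python3 -m handwheel '[[[1,-0.5,0,0,0,0,0],[1,-0.5,0,0,0,0,0]]]'
python3 -m handwheel '[[[1,-0.5,0,0,0,0,0],[1,-0.5,0,0,0,0,0]]]'
python3 -m handwheel '[[[1,-0.5,0,0,0,0,0],[1,-0.5,0,0,0,0,0]]]'
python3 -m handwheel '[[[1,-0.5,0,0,0,0,0],[1,-0.5,0,0,0,0,0],[1,-0.5,0,0,0,0,0]]]'
cat > snap.py <<'E'
import sys
from h import *
s=arm.get_state();cv2.imwrite(f'pics/{sys.argv[1]}.png',cams.grab_frame('wrist'))
np.save(f'pics/{sys.argv[1]}.npy',np.r_[s['eef_pos'],s['ee_rot']])
E
python3 snap.py w1; python3 -c "
from h import *
go(.44,.02,.225,-np.pi/2)"
```

```text
t: 0.48
eef_pos: [0.2769, 0.6153, 0.226]
ee_rot: [3.141, -0.001, -0.928]
force: [-0.1, -0.2, -0.4]
width: 0.0874
gripper_force: 0.0
t: 0.85
eef_pos: [0.2769, 0.6153, 0.226]
ee_rot: [3.141, -0.001, -1.428]
force: [0.4, 0.5, 0.3]
width: 0.0876
gripper_force: 0.0
t: 1.1
eef_pos: [0.2769, 0.6153, 0.2261]
ee_rot: [3.141, -0.001, -1.57]
force: [0.7, 0.4, -0.1]
width: 0.0878
gripper_force: 0.0
t: 1.35
eef_pos: [0.3176, 0.5334, 0.2264]
ee_rot: [3.141, -0.001, -1.568]
force: [0.6, 0.1, -0.3]
width: 0.0878
gripper_force: 0.0
t: 1.6
eef_pos: [0.3578, 0.4532, 0.2269]
ee_rot: [-3.142, 0.0, -1.57]
force: [0.7, 0.5, -0.4]
width: 0.0875
gripper_force: 0.0
t: 1.85
eef_pos: [0.3978, 0.3735, 0.2269]
ee_rot: [-3.141, 0.0, -1.57]
force: [0.2, 0.8, 0.8]
width: 0.0878
gripper_force: 0.0
t: 2.22
eef_pos: [0.4378, 0.2942, 0.2268]
ee_rot: [-3.141, 0.0, -1.571]
force: [0.4, 0.3, 0.4]
width: 0.0878
gripper_force: 0.0
t 2.27 pos [0.4375 0.2951 0.2268] yaw [-3.141e+00  1.000e-03 -1.571e+00] shift [ 3.439 -0.032  0.021] turn [-0.001  0.001 -0.   ] w 0.0875 F [ 0.5  0.8 -0.2] 0.0
```

View pics/w1.png

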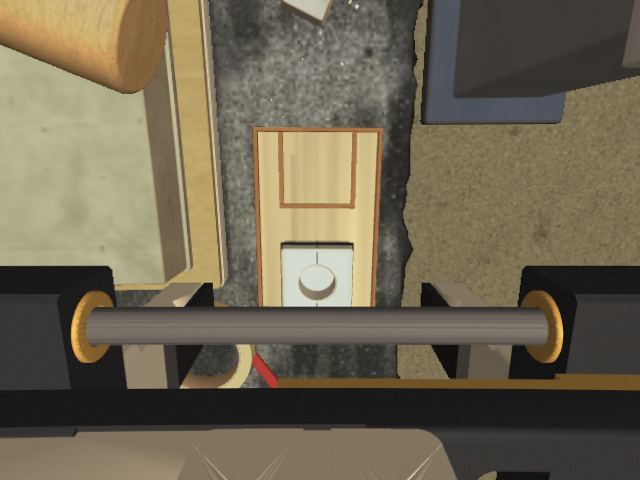

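Wrist picture w1 shows the small tray: rim corners at (254,128) and (382,128), bay strips at x 281–355, and the white mould with its hole at about (317,281). I'll move on and take the other views.

```bash
python3 -m handwheel '[[[1,0,0,0,0,0,0],[1,0,0,0,0,0,0]]]' >/dev/null
python3 -m handwheel '[[[1,0,0,0,0,0,0],[1,0,0,0,0,0,0],[1,0,0,0,0,0,0]]]' | head -2
python3 snap.py w2
python3 -m handwheel '[[[1,-0.3,0,0,0,0,0],[1,-0.3,0,0,0,0,0]]]' >/dev/null
python3 -m handwheel '[[[1,-0.3,0,0,0,0,0],[1,-0.3,0,0,0,0,0]]]' >/dev/null
python3 -m handwheel '[[[1,-0.3,0,0,0,0,0],[1,-0.3,0,0,0,0,0],[1,-0.3,0,0,0,0,0]]]' | head -2
python3 snap.py w3
python3 -c "
import cv2,numpy as np
a=[cv2.resize(cv2.imread(f'pics/w{i}.png'),(400,300)) for i in(2,3)]
cv2.imwrite('pics/w23.png',np.hstack(a))"
```

```text
t: 2.9
eef_pos: [0.4373, 0.1355, 0.2269]
t: 3.82
eef_pos: [0.51, -0.1046, 0.2259]
```

View pics/w23.png

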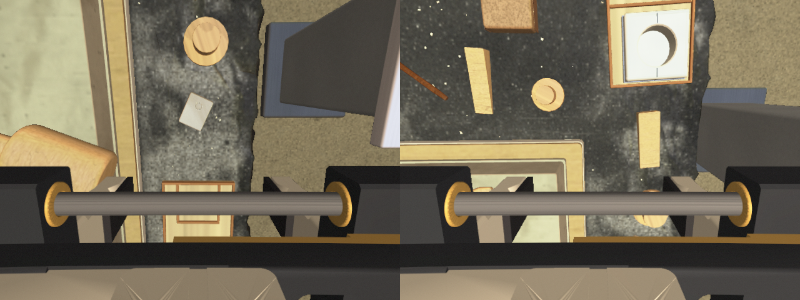

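w2 shows the large plug at (330,66) and the tile at (314,178), in full-resolution pixels. w3 shows wedge B at (126,128), the small plug at (235,152), wedge A at (398,222) and the big tray at the top. I'll measure these and enlarge the wedges.

```bash
cat > m2.py <<'E'
from h import *
def load(n):
    a=np.load(f'pics/{n}.npy');im=cv2.imread(f'pics/{n}.png')
    return im,pose('wrist',dict(eef_pos=a[:3],ee_rot=a[3:]))
def obj(n,box,z,kind,lab):
    im,P=load(n);u0,v0,u1,v1=box;h=cv2.cvtColor(cv2.GaussianBlur(im,(3,3),0),cv2.COLOR_BGR2HSV)
    m={'wood':(h[...,1]>60)&(h[...,2]>110),'white':(h[...,1]<50)&(h[...,2]>165)}[kind]
    k=np.zeros(m.shape,'uint8');k[v0:v1,u0:u1]=m[v0:v1,u0:u1]
    k=cv2.morphologyEx(k,cv2.MORPH_OPEN,np.ones((3,3)))
    c=max(cv2.findContours(k,0,1)[0],key=cv2.contourArea)
    print(lab,cv2.boundingRect(c),[rect(P,c,zz).tolist() for zz in np.atleast_1d(z)]);return c,P
if __name__=='__main__':
    obj('w2',(285,20,375,110),.031,'wood','lplug')
    c,P=obj('w2',(280,140,350,215),.017,'white','tile')
    c,P=obj('w3',(370,165,430,275),[0,.015],'wood','wA');print(cast(P,cv2.approxPolyDP(c,4,True),.0).round(4).tolist())
    c,P=obj('w3',(95,70,160,190),[0,.015],'wood','wB');print(cast(P,cv2.approxPolyDP(c,4,True),.0).round(4).tolist())
    obj('w3',(205,120,268,185),.027,'wood','splug')
    obj('w1',(240,115,395,310),.012,'wood','small')
    obj('w1',(270,235,365,304),.040,'white','smould')
    obj('w3',(345,10,465,135),.048,'white','bmould')
    im,_=load('w3')
    cv2.imwrite('pics/wd.png',np.hstack([cv2.resize(im[60:200,80:200],(360,420),interpolation=2),cv2.resize(im[150:290,340:460],(360,420),interpolation=2)]))
E
python3 m2.py
```

```text
lplug (293, 26, 73, 80) [[427.3, 8.6, 59.6, 59.5, 89.8]]
tile (288, 150, 52, 59) [[441.0, 101.5, 45.1, 35.0, 65.7]]
wA (379, 176, 38, 94) [[430.3, -93.6, 92.5, 36.0, -86.6], [433.4, -96.6, 88.9, 34.6, -86.6]]
[[0.4159, -0.1393], [0.4493, -0.1366], [0.4429, -0.0471], [0.4107, -0.0502]]
wB (102, 75, 47, 108) [[683.7, -182.3, 94.4, 35.6, -90.0], [677.0, -181.8, 90.8, 34.3, -90.0]]
[[0.7003, -0.2294], [0.6975, -0.1369], [0.6713, -0.1351], [0.6665, -0.2247]]
splug (210, 124, 54, 55) [[580.1, -163.9, 46.2, 46.2, -4.1]]
small (252, 126, 132, 181) [[438.1, 300.3, 174.4, 119.2, 89.6]]
smould (282, 249, 71, 55) [[438.0, 346.3, 63.9, 52.1, -0.1]]
bmould (360, 14, 103, 116) [[435.9, -223.2, 79.0, 78.3, -86.7]]
```

View pics/wd.png

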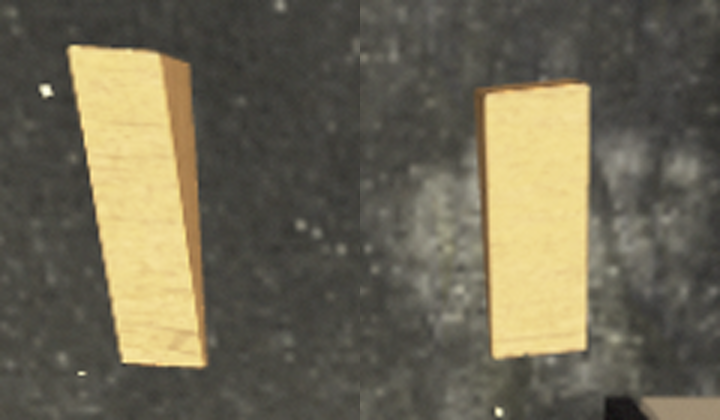

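Wedge crops: both wedges have their thick end at the top, which is world -y. B (left) is the narrow one and A (right) the wide one. Now I'll pick A.

```bash
python3 -m handwheel '[[[0,0.99,0,0,0,-0.12,0],[0,0.99,0,0,0,-0.12,0]]]' >/dev/null
python3 -m handwheel '[[[0,0,1,0,0,0,0],[0,0,1,0,0,0,0]]]' >/dev/null
python3 -m handwheel '[[[0,0,1,0,0,0,0],[0,0,1,0,0,0,0],[0,0,1,0,0,0,0]]]' >/dev/null
python3 -c "
from h import *
go(.4308,-.1055,.008,-1.511)"
```

```text
t 4.75 pos [ 0.4293 -0.1036  0.0657] yaw [ 3.139 -0.    -1.509] shift [ 0.025 -0.019  0.721] turn [ 0.005 -0.001  0.003] w 0.0876 F [1.2 0.1 1. ] 0.0
```

```bash
python3 -m handwheel '[[[0.025,-0.02,0.72,0,0,0,0],[0.025,-0.02,0.72,0,0,0,0],[0.025,-0.02,0.72,0,0,0,0]]]' |head -5
python3 -m handwheel '[[[0,0,0,0,0,0,255],[0,0,0,0,0,0,255],[0,0,0,0,0,0,255],[0,0,0,0,0,0,255],[0,0,0,0,0,0,255]]]' 25
python3 -m handwheel '[[[0,0,0,0,0,0,255],[0,0,0,0,0,0,255],[0,0,0,0,0,0,255]]]' | tail -2
python3 -c "
from h import *
go(.4308,-.1055,.008,-1.511)"
```

```text
t: 5.12
eef_pos: [0.4327, -0.106, 0.0108]
ee_rot: [-3.14, -0.0, -1.51]
force: [0.5, -0.1, 1.3]
width: 0.0875
t: 5.75
eef_pos: [0.4315, -0.1064, 0.009]
ee_rot: [-3.142, -0.0, -1.511]
force: [-0.2, -0.5, 0.1]
width: 0.043
gripper_force: 0.0
width: 0.0313
gripper_force: 24.9
t 6.12 pos [ 0.4315 -0.1064  0.0089] yaw [ 3.141 -0.    -1.511] shift [-0.012  0.008  0.011] turn [ 0. -0.  0.] w 0.0313 F [0.8 0.  0.2] 24.9
```

```bash
python3 -c "
from h import *
P=pose('side');print(cast(P,[(400,408),(398,395)],0).round(3),cast(P,[(440,172)],.3).round(3),cast(P,[(440,172)],.4).round(3),cast(P,[(440,172)],.5).round(3))
P=pose('top');print(cast(P,[(527,240),(640,238)],0).round(3),cast(P,[(640,240),(527,240)],.3).round(3))
"
for i in 1; do
python3 -m handwheel '[[[0,0,-1,0,0,0,255],[0,0,-1,0,0,0,255]]]' >/dev/null
python3 -m handwheel '[[[0,0,-0.3,0,0,-1,255],[0,0,-0.3,0,0,-1,255],[0,0,-0.3,0,0,-1,255]]]' >/dev/null
python3 -m handwheel '[[[0,0,0,0,0,-1,255],[0,0,0,0,0,-1,255],[0,0,0,0,0,-1,255]]]' >/dev/null
python3 -m handwheel '[[[0,0,0,0,0,-1,255],[0,0,0,0,0,-1,255],[0,0,0,0,0,-1,255]]]' >/dev/null
done
python3 -m handwheel '[[[0,0,0,0,0,-0.14,255],[0,0,0,0,0,-0.14,255]]]'
python3 snap.py w4
```

```text
[[ 0.528 -0.478]
 [ 0.538 -0.453]] [[ 0.696 -0.265]] [[ 0.579 -0.432]] [[ 0.463 -0.599]]
[[ 0.552 -0.44 ]
 [ 0.556 -0.681]] [[ 0.538 -0.446]
 [ 0.537 -0.287]]
t: 7.75
eef_pos: [0.4313, -0.1063, 0.1128]
ee_rot: [-3.142, 0.0, 0.059]
force: [-0.3, 0.2, -0.5]
width: 0.0316
gripper_force: 24.9
```

View pics/w4.png

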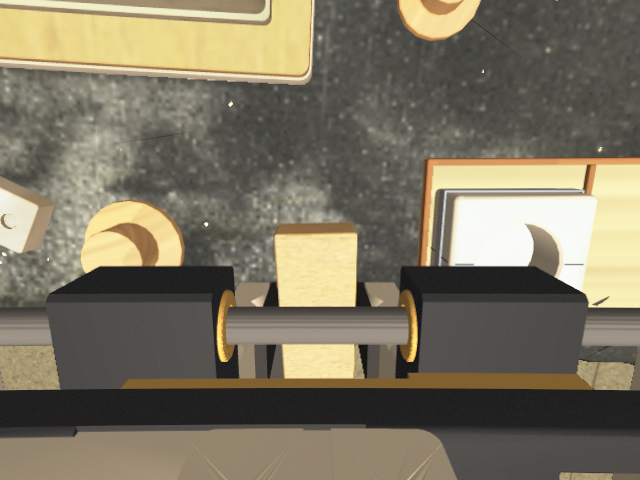

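w4: the wedge is held square in the fingers (275–357 wide). The big tray's far corner is at (428,160), the inner strip meets the rim at about (590,160), and the mould top corners are at (452,196) and (597,196).

```bash
cat > m3.py <<'E'
from m2 import *
im,P=load('w4');h=cv2.cvtColor(im,cv2.COLOR_BGR2HSV)
print(cast(P,[(426,158)],.012).round(4),cast(P,[(453,196),(597,196)],.048).round(4))
th=np.radians(3.3);R=np.array([[np.cos(th),-np.sin(th)],[np.sin(th),np.cos(th)]])
for px,z,l in[((426,158),.012,(59,107)),((453,196),.048,(40,100)),((597,196),.048,(40,20))]:
    print('origin est',(cast(P,[px],z)[0]*1000-R@l).round(1))
im,P=load('w3');hh=cv2.cvtColor(im,cv2.COLOR_BGR2HSV)
c,P=obj('w3',(345,5,465,135),.048,'white','bm');
cc=(np.array(rect(P,c,.048)[:2]));print('origin est w3',(cc-R@[0,60]).round(1))
o=np.array([439.4,-283.5])
print('tcp target inner bay',(o+R@[10.5,-26.5]).round(1),'outer(180)',(o+R@[-10.5,-85]).round(1),'hole',(o+R@[0,60]).round(1))
E
python3 m3.py
python3 -m handwheel '[[[0.35,1,0,0,0,0,255],[0.35,1,0,0,0,0,255]]]' >/dev/null
python3 -m handwheel '[[[0,1,0,0,0,0,255],[0,1,0,0,0,0,255],[0,1,0,0,0,0,255]]]' |head -2
python3 snap.py w5
```

```text
[[ 0.4926 -0.1721]] [[ 0.4733 -0.1801]
 [ 0.4776 -0.2593]]
origin est [ 439.8 -282.3]
origin est [ 439.2 -282.2]
origin est [ 438.8 -281.6]
bm (360, 14, 103, 116) [[436.2, -223.9, 79.0, 78.2, -86.7]]
origin est w3 [ 439.7 -283.8]
tcp target inner bay [ 451.4 -309.4] outer(180) [ 433.8 -369. ] hole [ 435.9 -223.6]
t: 8.43
eef_pos: [0.4684, -0.2654, 0.1124]
```

View pics/w5.png

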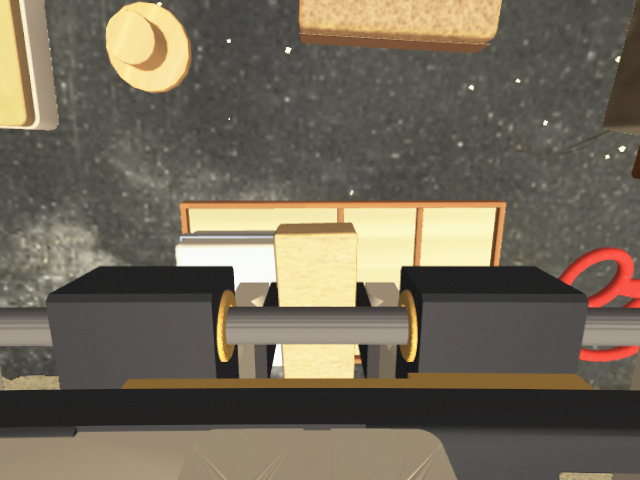

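w5: rim corners at (181,203) and (505,203), strips meeting the rim at (340,207) and (419,207).

```bash
cat > m4.py <<'E'
from m2 import *
im,P=load('w5')
th=np.radians(3.3);R=np.array([[np.cos(th),-np.sin(th)],[np.sin(th),np.cos(th)]])
for px,z,l in[((181,203),.012,(59,107)),((505.5,203),.012,(59,-107)),((340,209),.01,(55,1)),((419,209),.01,(55,-52))]:
    p=cast(P,[px],z)[0]*1000;print(p.round(1),'origin est',(p-R@l).round(1))
o=np.array([439.4,-283.2])
t=(o+R@[10.5,-26.5])/1000;print(t);go(*t,.02,.058)
E
python3 m4.py
```

```text
[ 492.2 -174.6] origin est [ 439.4 -284.8]
[ 503.6 -386.2] origin est [ 438.5 -282.8]
[ 493.6 -279. ] origin est [ 438.8 -283.1]
[ 496.4 -331.2] origin est [ 438.5 -282.4]
[ 0.45140804 -0.30905164]
t 8.47 pos [ 0.4684 -0.2645  0.1125] yaw [-3.141e+00  1.000e-03  5.700e-02] shift [-0.242  0.544  1.157] turn [-0.001  0.002 -0.002] w 0.0312 F [ 0.1  0.6 -0.2] 24.9
```

```bash
python3 -m handwheel '[[[-0.245,0.545,0,0,0,0,255],[-0.245,0.545,0,0,0,0,255]]]' >/dev/null
python3 -m handwheel '[[[0,0,1,0,0,0,255],[0,0,1,0,0,0,255],[0,0,1,0,0,0,255]]]'>/dev/null
python3 -c "
from h import *
go(.451,-.3088,.0155,.058)"
```

```text
t 9.1 pos [ 0.4512 -0.3076  0.0318] yaw [-3.141e+00  3.000e-03  6.000e-02] shift [-0.002  0.015  0.204] turn [-0.002  0.006  0.004] w 0.0318 F [-0.7 -0.4 -0.7] 24.9
```

```bash
python3 -m handwheel '[[[0,0.01,0.205,0,0,0,255],[0,0.01,0.205,0,0,0,255],[0,0.01,0.205,0,0,0,255]]]' | head -4
python3 -m handwheel '[[[0,0,0,0,0,0,139],[0,0,0,0,0,0,139],[0,0,0,0,0,0,139]]]' | tail -5
python3 -m handwheel '[[[0,0,-1,0,0,0,139],[0,0,-1,0,0,0,139]]]' >/dev/null
python3 -m handwheel '[[[0,0,-1,0,0,0,0],[0,0,-1,0,0,0,0],[0,0,-1,0,0,0,0]]]'
python3 snap.py w6
python3 -c "
from h import *
go(.683,-.19,.2,-1.55)"
```

```text
t: 9.48
eef_pos: [0.4523, -0.3099, 0.0171]
ee_rot: [3.141, -0.001, 0.059]
force: [0.5, -0.5, 0.4]
eef_pos: [0.4521, -0.31, 0.0168]
ee_rot: [3.141, -0.0, 0.059]
force: [-0.5, 0.1, 0.4]
width: 0.0399
gripper_force: 0.0
t: 10.48
eef_pos: [0.4528, -0.3102, 0.1785]
ee_rot: [3.14, -0.004, 0.059]
force: [0.7, -0.4, -0.7]
width: 0.0644
gripper_force: 0.0
t 10.53 pos [ 0.452  -0.3098  0.1769] yaw [ 3.142e+00 -1.000e-03  5.900e-02] shift [ 2.972 -1.325 -0.285] turn [-2.000e-03 -2.000e-03  3.218e+00] w 0.0682 F [-0.  -0.2 -0.4] 0.0
```

```bash
python3 -m handwheel '[[[0.5,-1,-0.3,0,0,0,0],[0.5,-1,-0.3,0,0,0,0]]]' >/dev/null
python3 -m handwheel '[[[0,0,0,0,0,1,0],[0,0,0,0,0,1,0],[0,0,0,0,0,1,0]]]' >/dev/null
python3 -m handwheel '[[[0,0,0,0,0,1,0],[0,0,0,0,0,1,0],[0,0,0,0,0,1,0]]]' >/dev/null
python3 -m handwheel '[[[0,0,0,0,0,1,0],[0,0,0,0,0,1,0],[0,0,0,0,0,1,0]]]' >/dev/null
python3 -m handwheel '[[[0,0,0,0,0,0.3,0],[0,0,0,0,0,0.3,0]]]' >/dev/null
python3 -c "
from h import *
go(.683,-.09,.2,-1.6)"
```

```text
t 12.15 pos [ 0.4864 -0.2276  0.1991] yaw [ 3.139  0.    -1.59 ] shift [-1.766 -2.424 -0.017] turn [0.005 0.001 0.02 ] w 0.0874 F [0.3 0.2 0.1] 0.0
```

```bash
python3 -m handwheel '[[[-0.6,-0.8,0,0,0,0,0],[-0.6,-0.8,0,0,0,0,0]]]' >/dev/null
python3 -m handwheel '[[[-0.6,-0.8,0,0,0,0,0],[-0.6,-0.8,0,0,0,0,0]]]' >/dev/null
python3 -m handwheel '[[[-0.56,-0.8,0,0,0,0,0],[-0.56,-0.8,0,0,0,0,0],[-0.56,-0.8,0,0,0,0,0]]]' >/dev/null
python3 snap.py w7
```

```text
(no output)
```

View pics/w7.png

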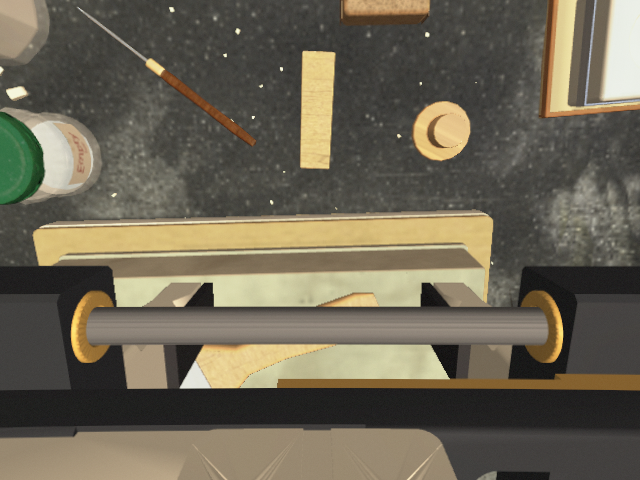

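w7: narrow wedge with its thick end at (303,51)–(335,53) and thin end at (300,167)–(329,168). The small plug's collar is centred at about (441,131).

```bash
cat > m5.py <<'E'
from m2 import *
im,P=load('w7')
a=cast(P,[(303,51),(335,53)],.022);b=cast(P,[(300,167),(329,168)],.004);print(a.round(4),b.round(4))
A=a.mean(0);B=b.mean(0);d=A-B;yaw=np.arctan2(d[1],d[0]);g=(A+B)/2+d/np.linalg.norm(d)*.010
print('len',np.linalg.norm(d),'yaw',yaw,'grasp',g)
c,P=obj('w7',(405,95,478,168),.027,'wood','splug')
go(*g,.09,yaw)
E
python3 m5.py
```

```text
[[ 0.6897 -0.2253]
 [ 0.665  -0.2235]] [[ 0.6954 -0.1367]
 [ 0.67   -0.1353]]
len 0.08856221557309836 yaw -1.6312474772015972 grasp [ 0.67938201 -0.19019442]
splug (412, 101, 59, 60) [[580.9, -163.7, 46.3, 45.1, -1.3]]
t 13.07 pos [ 0.6811 -0.0909  0.1996] yaw [ 3.14  -0.    -1.589] shift [ 1.241 -0.004  1.37 ] turn [ 0.004 -0.     0.084] w 0.0876 F [-0.3  0.2 -0. ] 0.0
```

```bash
python3 -m handwheel '[[[0.62,0,0.3,0,0,0.084,81],[0.62,0,0.3,0,0,0.084,81]]]' >/dev/null
python3 -m handwheel '[[[0.62,0,1,0,0,0,81],[0.62,0,1,0,0,0,81],[0.62,0,1,0,0,0,81]]]' >/dev/null
python3 -c "
from h import *
go(.6794,-.1902,.008,-1.631)"
```

```text
t 13.7 pos [ 0.6752 -0.1913  0.0944] yaw [ 3.137  0.    -1.635] shift [-0.017 -0.057  1.08 ] turn [ 0.009  0.    -0.007] w 0.0599 F [ 0.2 -0.3  0.8] 0.0
```

```bash
python3 -m handwheel '[[[0,-0.04,0.9,0,0,0,81],[0,-0.04,0.9,0,0,0,81],[0,-0.04,0.9,0,0,0,81]]]' >/dev/null
python3 -c "
from h import *
go(.6794,-.1902,.008,-1.631)"
```

```text
t 14.07 pos [ 0.6815 -0.1899  0.0259] yaw [-3.141e+00 -1.000e-03 -1.632e+00] shift [0.005 0.026 0.223] turn [-0.001 -0.001 -0.002] w 0.0599 F [0.3 0.1 0.7] 0.0
```

```bash
python3 -m handwheel '[[[0,0.01,0.18,0,0,0,81],[0,0.01,0.18,0,0,0,81],[0,0.01,0.18,0,0,0,255],[0,0.01,0.18,0,0,0,255],[0,0.01,0.18,0,0,0,255]]]' |head -2
python3 -m handwheel '[[[0,0,0,0,0,0,255],[0,0,0,0,0,0,255],[0,0,0,0,0,0,255]]]'
```

```text
t: 14.7
eef_pos: [0.6805, -0.19, 0.0105]
t: 15.08
eef_pos: [0.6803, -0.19, 0.0103]
ee_rot: [-3.142, -0.0, -1.633]
force: [-1.5, 0.5, 1.3]
width: 0.0248
gripper_force: 25.0
```

```bash
python3 -m handwheel '[[[0,0,-1,0,0,0,255],[0,0,-1,0,0,0,255]]]' >/dev/null
python3 -m handwheel '[[[0,0.5,-1,0,0,0,255],[0,0.5,-1,0,0,0,255]]]' >/dev/null
python3 -m handwheel '[[[0,1,0,0,0,0,255],[0,1,0,0,0,0,255]]]' >/dev/null
python3 -m handwheel '[[[0,1,0,0,0,0,255],[0,1,0,0,0,0,255]]]' >/dev/null
python3 -m handwheel '[[[0.3,0.6,0,0,0,0,255],[0.3,0.6,0,0,0,0,255]]]' >/dev/null
python3 -m handwheel '[[[0,0,0,0,0,1,255],[0,0,0,0,0,1,255],[0,0,0,0,0,1,255]]]' >/dev/null
python3 -m handwheel '[[[0,0,0,0,0,1,255],[0,0,0,0,0,1,255],[0,0,0,0,0,1,255]]]' >/dev/null
python3 -m handwheel '[[[0,0,0,0,0,0.9,255],[0,0,0,0,0,0.9,255],[0,0,0,0,0,0.9,255],[0,0,0,0,0,0.9,255]]]'
python3 -c "
from h import *
go(.4336,-.3685,.1,-3.084)"
```

```text
t: 17.58
eef_pos: [0.432, -0.1985, 0.1701]
ee_rot: [-3.141, 0.0, -3.082]
force: [-0.2, 0.0, -0.5]
width: 0.0256
gripper_force: 25.0
t 17.57 pos [ 0.432  -0.1985  0.1701] yaw [-3.141  0.    -3.082] shift [ 0.107 -2.122  0.877] turn [-0.     0.     0.004] w 0.0256 F [-0.2  0.  -0.5] 25.0
```

```bash
python3 -m handwheel '[[[0.05,-1,0,0,0,0,255],[0.05,-1,0,0,0,0,255]]]' >/dev/null
python3 -m handwheel '[[[0.05,-1,0,0,0,0,255],[0.05,-1,0,0,0,0,255]]]' >/dev/null
python3 -m handwheel '[[[0,-0.12,0.85,0,0,0,255],[0,-0.12,0.85,0,0,0,255],[0,-0.12,0.85,0,0,0,255]]]' >/dev/null
python3 snap.py w8
python3 -c "
from h import *
go(.4336,-.3685,.018,-3.084)"
```

```text
t 18.5 pos [ 0.4343 -0.3685  0.1037] yaw [-3.140e+00  1.000e-03 -3.081e+00] shift [1.000e-02 1.000e-03 1.071e+00] turn [-0.002  0.002  0.005] w 0.0252 F [-1.1  0.6 -0.5] 25.0
```

View pics/w8.png

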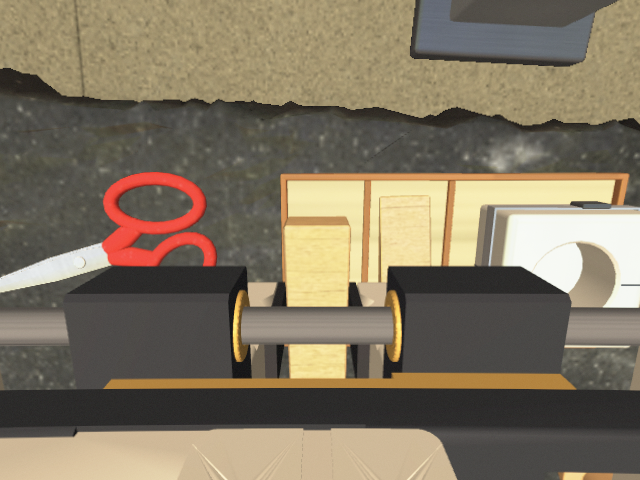

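w8 shows the wide wedge lying flat in the inner bay (380–430) and the narrow wedge held over the outer bay. I'll lower it.

```bash
python3 -m handwheel '[[[0.01,0,0.85,0,0,0,255],[0.01,0,0.85,0,0,0,255],[0.01,0,0.85,0,0,0,255],[0.01,0,0.85,0,0,0,255]]]' >/dev/null
python3 -c "
from h import *
go(.4336,-.3685,.017,-3.084)"
```

```text
t 19.0 pos [ 0.4342 -0.369   0.0367] yaw [-3.140e+00  3.000e-03 -3.082e+00] shift [0.008 0.008 0.247] turn [-0.004  0.007  0.004] w 0.0252 F [-0.2 -0.4  0.4] 25.0
```

```bash
python3 -m handwheel '[[[0,0,0.24,0,0,0,255],[0,0,0.24,0,0,0,255],[0,0,0.24,0,0,0,255],[0,0,0.24,0,0,0,255]]]'
python3 -m handwheel '[[[0,0,0,0,0,0,156],[0,0,0,0,0,0,156],[0,0,0,0,0,0,156]]]' | tail -5
python3 -m handwheel '[[[0,0,-1,0,0,0,156],[0,0,-1,0,0,0,156]]]' >/dev/null
python3 -m handwheel '[[[0,0,-1,0,0,0,0],[0,0,-1,0,0,0,0],[0,0,-1,0,0,0,0]]]' >/dev/null
python3 -m handwheel '[[[0,1,0,0,0,0,0],[0,1,0,0,0,0,0]]]' > /dev/null
python3 snap.py w9
python3 -c "
from h import *
go(.5809,-.1637,.18,-3.084)"
```

```text
t: 19.5
eef_pos: [0.4327, -0.3685, 0.0158]
ee_rot: [-3.141, 0.001, -3.083]
force: [-0.0, 0.1, -0.7]
width: 0.0252
gripper_force: 25.0
eef_pos: [0.4324, -0.3684, 0.015]
ee_rot: [-3.142, -0.0, -3.083]
force: [-0.5, -0.6, 0.5]
width: 0.0339
gripper_force: 0.0
t 20.8 pos [ 0.4266 -0.2858  0.174 ] yaw [ 3.140e+00 -1.000e-03 -3.082e+00] shift [-2.017  1.409 -0.076] turn [ 0.003 -0.003  0.004] w 0.0825 F [-0.8  2.2 -1. ] 0.0
```

View pics/w9.png

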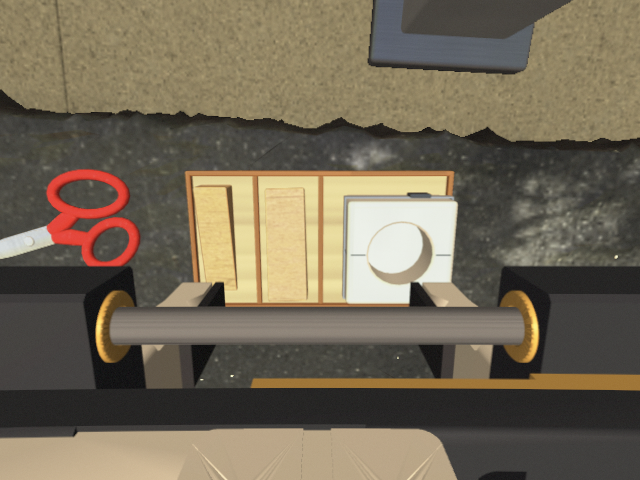

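w9: both wedges are flat in their bays, the narrow one at about (215,238) and the wide one at (285,245). The hole rim is at about (399,252), and the mould's top-edge corners are at (348,200) and (457,202).

```bash
cat > m6.py <<'E'
from m2 import *
im,P=load('w9')
th=np.radians(3.3);R=np.array([[np.cos(th),-np.sin(th)],[np.sin(th),np.cos(th)]]);o=np.array([439,-283.])
for n,px,z in[('narrow thick',[(197,186),(231,186)],.028),('narrow thin',[(210,289),(237,289)],.010),('wide thin',[(265,188),(304,188)],.010),('mould',[(348,200),(457,202)],.048),('rim',[(187,172),(453,172)],.012),('strips',[(257,176),(321,176)],.01)]:
    print(n,((cast(P,px,z)*1000-o)@R).round(1).tolist())
# hole rim: dark/white ellipse in mould
h=cv2.cvtColor(im,cv2.COLOR_BGR2GRAY)
pts=[(367,253),(424,225),(399,222),(399,285),(431,243)]
print('hole pts',((cast(P,pts,.048)*1000-o)@R).round(1).tolist())
E
python3 m6.py
```

```text
narrow thick [[-47.8, -93.1], [-47.9, -67.4]]
narrow thin [[41.9, -93.8], [41.9, -70.7]]
wide thin [[-44.6, -43.9], [-44.6, -12.4]]
mould [[-39.9, 20.3], [-38.3, 98.5]]
rim [[-57.3, -104.9], [-57.2, 106.1]]
strips [[-54.1, -50.0], [-54.1, 1.4]]
hole pts [[-0.4, 35.2], [-21.5, 76.1], [-23.8, 57.8], [24.7, 60.2], [-8.0, 82.1]]
```

```bash
python3 -m handwheel '[[[0,0,0,0,0,-1,0],[0,0,0,0,0,-1,0],[0,0,0,0,0,-1,0]]]' >/dev/null
python3 -m handwheel '[[[0,0,0,0,0,-1,0],[0,0,0,0,0,-1,0],[0,0,0,0,0,-1,0]]]' >/dev/null
python3 -m handwheel '[[[0,0,0,0,0,-1,0],[0,0,0,0,0,-1,0],[0,0,0,0,0,-1,0]]]' >/dev/null
python3 -m handwheel '[[[-0.75,-1,0,0,0,0,0],[-0.75,-1,0,0,0,0,0]]]' >/dev/null
python3 -m handwheel '[[[-0.75,-0.9,0,0,0,0,0],[-0.75,-0.9,0,0,0,0,0],[-0.75,-0.9,0,0,0,0,0]]]' >/dev/null
python3 -c "
from h import *
go(.5809,-.1637,.031,-1.571)"
```

```text
t 22.55 pos [ 0.5824 -0.1693  0.1732] yaw [ 3.139 -0.    -1.581] shift [-0.07   0.016  1.777] turn [ 0.004 -0.    -0.019] w 0.0879 F [-1.7  0.   0.4] 0.0
```

```bash
python3 -m handwheel '[[[-0.07,0.02,0.9,0,0,-0.02,0],[-0.07,0.02,0.9,0,0,-0.02,0],[-0.07,0.02,0.9,0,0,-0.02,0]]]' >/dev/null
python3 -m handwheel '[[[0,0,0.6,0,0,0,0],[0,0,0.6,0,0,0,0],[0,0,0.6,0,0,0,0],[0,0,0.6,0,0,0,0]]]' >/dev/null
python3 -c "
from h import *
go(.5809,-.1637,.032,-1.571)"
```

```text
t 23.43 pos [ 0.5811 -0.165   0.0573] yaw [-3.138 -0.    -1.573] shift [-0.016  0.003  0.316] turn [-0.007 -0.001 -0.003] w 0.087 F [-0.   0.4  1. ] 0.0
```

```bash
python3 -m handwheel '[[[-0.015,0,0.31,0,0,0,0],[-0.015,0,0.31,0,0,0,0],[-0.015,0,0.31,0,0,0,150],[-0.015,0,0.31,0,0,0,150],[-0.015,0,0.31,0,0,0,150]]]' |head -2
python3 -m handwheel '[[[0,0,0,0,0,0,255],[0,0,0,0,0,0,255],[0,0,0,0,0,0,255],[0,0,0,0,0,0,255],[0,0,0,0,0,0,255]]]'
python3 -c "
from h import *
go(.4375,.2,.18,-1.571)"
```

```text
t: 24.05
eef_pos: [0.5801, -0.1636, 0.0309]
t: 24.68
eef_pos: [0.58, -0.1636, 0.0303]
ee_rot: [-3.141, -0.0, -1.573]
force: [-0.2, 0.3, 0.8]
width: 0.0243
gripper_force: 25.5
t 24.68 pos [ 0.58   -0.1636  0.0303] yaw [-3.141 -0.    -1.573] shift [-4.541  1.789 -1.872] turn [-0.001 -0.    -0.003] w 0.0243 F [-0.2  0.3  0.8] 25.5
```

```bash
python3 -m handwheel '[[[0,0,-1,0,0,0,255],[0,0,-1,0,0,0,255]]]' >/dev/null
python3 -m handwheel '[[[0,1,-0.9,0,0,0,255],[0,1,-0.9,0,0,0,255]]]' >/dev/null
python3 -m handwheel '[[[-1,0.79,0,0,0,0,255],[-1,0.79,0,0,0,0,255]]]' >/dev/null
python3 -m handwheel '[[[-1,0,0,0,0,0,255],[-1,0,0,0,0,0,255]]]' >/dev/null
python3 -m handwheel '[[[-1,0,0,0,0,0,255],[-1,0,0,0,0,0,255]]]' >/dev/null
python3 -m handwheel '[[[-1,0,0,0,0,0,255],[-1,0,0,0,0,0,255]]]' >/dev/null
python3 -m handwheel '[[[-1,0,0,0,0,0,255],[-1,0,0,0,0,0,255]]]' >/dev/null
python3 -m handwheel '[[[-1,0,0,0,0,0,255],[-1,0,0,0,0,0,255],[-1,0,0,0,0,0,255]]]'
cat > m7.py <<'E'
from m2 import *
im,P=load('w1')
c=cast(P,[(253.5,127.5),(382.5,127.5)],.012)*1000;print('rim',c.round(1))
a=cast(P,[(282,243.5),(353.5,243.5)],.040)*1000;print('mould',a.round(1))
g=cv2.cvtColor(im,cv2.COLOR_BGR2GRAY);print(cast(P,[(299,283),(335,283),(317,265),(317,300)],.04).round(4))
print('strip outer',cast(P,[(279,208),(356,208)],.01).round(4))
E
python3 m7.py
```

```text
t: 26.8
eef_pos: [0.4372, 0.3167, 0.1814]
ee_rot: [3.14, -0.001, -1.572]
force: [-0.2, -0.4, 0.2]
width: 0.0243
gripper_force: 25.5
rim [[494.9 214.3]
 [378.6 214.5]]
mould [[469.3 315.1]
 [405.1 315.2]]
[[0.4546 0.3526]
 [0.4214 0.3527]
 [0.4379 0.3353]
 [0.438  0.3694]]
strip outer [[0.474  0.2877]
 [0.4006 0.2878]]
```

```bash
python3 -m handwheel '[[[-0.44,0,0.5,0,0,0,255],[-0.44,0,0.5,0,0,0,255],[-0.44,0,0.5,0,0,0,255]]]' >/dev/null
python3 -m handwheel '[[[0,0,0.5,0,0,0,255],[0,0,0.5,0,0,0,255],[0,0,0.5,0,0,0,255]]]'
python3 - <<'E'
from h import *
go(.437,.3522,.052,-1.571)
cv2.imwrite('pics/t2.png',cv2.resize(cams.grab_frame('top')[240:340,80:220],(560,400)))
cv2.imwrite('pics/s2.png',cv2.resize(cams.grab_frame('side')[140:240,170:290],(240*2,400)))
E
python3 -c "
import cv2,numpy as np
cv2.imwrite('pics/s2x.png',cv2.imread('pics/s2.png'))"
```

```text
t: 27.55
eef_pos: [0.4382, 0.3519, 0.1039]
ee_rot: [-3.14, 0.001, -1.573]
force: [0.0, 0.1, -0.1]
width: 0.0245
gripper_force: 25.5
t 27.55 pos [0.4382 0.3519 0.1039] yaw [-3.140e+00  1.000e-03 -1.573e+00] shift [-0.003  0.016  0.649] turn [-0.003  0.002 -0.004] w 0.0245 F [ 0.   0.1 -0.1] 25.5
```

View pics/s2x.png

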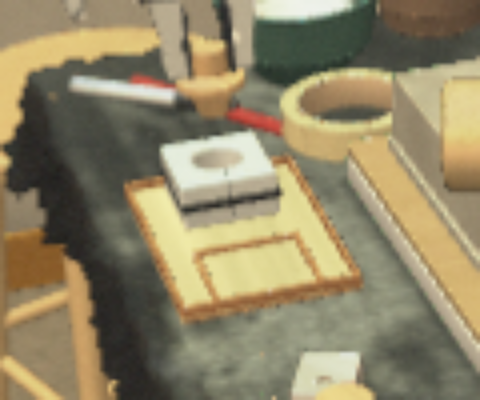

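The side crop shows the plug at (207,90) held upright just above the hole at (217,157). I'll lower it while watching the force.

```bash
python3 -m handwheel '[[[0,0.01,0.35,0,0,0,255],[0,0.01,0.35,0,0,0,255],[0,0.01,0.35,0,0,0,255]]]' | head -4
python3 -m handwheel '[[[0,0,0.28,0,0,0,255],[0,0,0.28,0,0,0,255],[0,0,0.28,0,0,0,255]]]' | head -4
```

```text
t: 28.02
eef_pos: [0.4372, 0.3525, 0.0754]
ee_rot: [-3.141, 0.001, -1.572]
force: [-0.5, -0.1, -0.4]
t: 28.4
eef_pos: [0.4371, 0.3524, 0.0529]
ee_rot: [-3.141, 0.001, -1.572]
force: [0.1, -0.5, 1.0]
```

```bash
python3 -m handwheel '[[[0,0,0.03,0,0,0,255],[0,0,0.03,0,0,0,255],[0,0,0.03,0,0,0,255]]]' | head -4
python3 -m handwheel '[[[0,0,0.03,0,0,0,90],[0,0,0.03,0,0,0,90],[0,0,0.03,0,0,0,90]]]' | sed -n '1,2p;4,5p'
python3 -m handwheel '[[[0,0,-1,0,0,0,90],[0,0,-1,0,0,0,90],[0,0,-1,0,0,0,90]]]' >/dev/null
python3 -m handwheel '[[[1,0,-0.6,0,0,0,0],[1,0,-0.6,0,0,0,0]]]' >/dev/null
python3 -m handwheel '[[[1,0,0,0,0,0,0],[1,0,0,0,0,0,0],[1,0,0,0,0,0,0]]]' >/dev/null
python3 snap.py w10
python3 - <<'E'
from m2 import *
im,P=load('w10');go(.441,.1015,.1,-1.571)
c,P=obj('w10',(240,60,430,290),.017,'white','tile')
cv2.imwrite('pics/s3.png',np.hstack([cv2.resize(cams.grab_frame('side')[140:240,170:290],(400,333)),cv2.resize(im,(400,300))[:,:] if 0 else cv2.copyMakeBorder(cv2.resize(im,(400,300)),0,33,0,0,0)]))
E
```

```text
t: 28.78
eef_pos: [0.4372, 0.3526, 0.0503]
ee_rot: [-3.14, 0.001, -1.572]
force: [0.4, -0.5, 6.1]
t: 29.15
eef_pos: [0.4365, 0.3517, 0.047]
force: [-0.0, -0.1, 0.4]
width: 0.049
t 30.2 pos [0.4363 0.1918 0.1743] yaw [ 3.141 -0.    -1.574] shift [ 1.128 -0.063  0.93 ] turn [ 0.001 -0.001 -0.006] w 0.0874 F [ 0.8 -0.4  0.7] 0.0
tile (279, 73, 64, 75) [[441.0, 101.1, 45.1, 34.8, 65.7]]
```

View pics/s3.png

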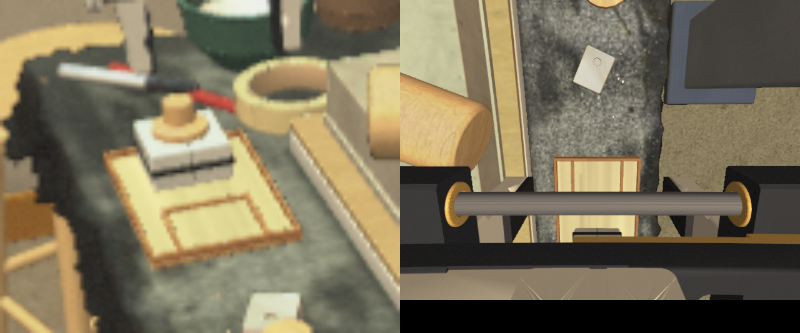

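The small plug is seated, with its collar on the mould. In w10 the tile is at about (311,110). Now I'll pick the tile.

```bash
python3 -m handwheel '[[[1,-0.06,0.6,0,0,0,0],[1,-0.06,0.6,0,0,0,0]]]' >/dev/null
python3 -m handwheel '[[[0.13,0,0.3,0,0,0.842,0],[0.13,0,0.3,0,0,0.842,0],[0.13,0,0.3,0,0,0.842,0],[0.13,0,0.3,0,0,0.842,0]]]' >/dev/null
python3 -c "
from h import *
go(.441,.1013,.009,-1.995)"
```

```text
t 31.0 pos [0.4411 0.1024 0.1024] yaw [ 3.141e+00 -1.000e-03 -1.992e+00] shift [ 0.012 -0.005  1.168] turn [ 0.001 -0.002  0.005] w 0.087 F [-0.   0.1  0.1] 0.0
```

```bash
python3 -m handwheel '[[[0.012,0,0.9,0,0,0,0],[0.012,0,0.9,0,0,0,0],[0.012,0,0.9,0,0,0,0]]]' >/dev/null
python3 -m handwheel '[[[0,0,0.26,0,0,0,0],[0,0,0.26,0,0,0,0],[0,0,0.26,0,0,0,0]]]' | head -4
python3 -m handwheel '[[[0,0,0,0,0,0,255],[0,0,0,0,0,0,255],[0,0,0,0,0,0,255],[0,0,0,0,0,0,255],[0,0,0,0,0,0,255]]]' >/dev/null
python3 -m handwheel '[[[0,0,0,0,0,0,255],[0,0,0,0,0,0,255]]]'
```

```text
t: 31.75
eef_pos: [0.4415, 0.1013, 0.0116]
ee_rot: [-3.14, 0.002, -1.993]
force: [0.1, 1.0, -1.0]
t: 32.62
eef_pos: [0.4406, 0.1006, 0.0101]
ee_rot: [3.142, -0.0, -1.994]
force: [0.4, 0.4, 0.9]
width: 0.0377
gripper_force: 25.0
```

```bash
python3 -m handwheel '[[[0,0,-1,0,0,0,255],[0,0,-1,0,0,0,255]]]' >/dev/null
python3 -m handwheel '[[[0,0,-0.6,0,0,1,255],[0,0,-0.6,0,0,1,255],[0,0,-0.6,0,0,1,255]]]' >/dev/null
python3 -m handwheel '[[[0,0,0,0,0,1,255],[0,0,0,0,0,1,255],[0,0,0,0,0,1,255]]]' >/dev/null
python3 -m handwheel '[[[0,0,0,0,0,0.296,255],[0,0,0,0,0,0.296,255]]]' >/dev/null
python3 -m handwheel '[[[0,0.95,0,0,0,0,255],[0,0.95,0,0,0,0,255]]]' >/dev/null
python3 -m handwheel '[[[0.05,0.92,0,0,0,0,255],[0.05,0.92,0,0,0,0,255],[0.05,0.92,0,0,0,0,255]]]' >/dev/null
python3 -c "
from h import *
go(.437,.2506,.0168,-3.1416)"
```

```text
t 34.5 pos [0.4362 0.2504 0.1377] yaw [-3.141e+00 -1.000e-03 -3.139e+00] shift [-0.012  0.004  1.512] turn [-0.002 -0.002  0.006] w 0.0383 F [-0.2 -0.7 -1. ] 25.0
```

```bash
python3 -m handwheel '[[[0,0,0.9,0,0,0,255],[0,0,0.9,0,0,0,255],[0,0,0.9,0,0,0,255]]]' >/dev/null
python3 -m handwheel '[[[0,0,0.55,0,0,0,255],[0,0,0.55,0,0,0,255],[0,0,0.55,0,0,0,255],[0,0,0.55,0,0,0,255]]]' 
python3 -c "
from h import *
go(.437,.2506,.0168,-3.1416)"
```

```text
t: 35.38
eef_pos: [0.4375, 0.2512, 0.0241]
ee_rot: [3.139, 0.002, -3.141]
force: [-0.8, 0.8, -1.1]
width: 0.0381
gripper_force: 25.0
t 35.38 pos [0.4375 0.2512 0.0241] yaw [ 3.139e+00  2.000e-03 -3.141e+00] shift [ 0.007 -0.007  0.091] turn [0.004 0.004 0.   ] w 0.0381 F [-0.8  0.8 -1.1] 25.0
```

Open to about 50 mm, then lift away.

```bash
python3 -m handwheel '[[[0,0,0.07,0,0,0,255],[0,0,0.07,0,0,0,255],[0,0,0.07,0,0,0,255]]]' | sed -n '2p;4p'
python3 -m handwheel '[[[0,0,0,0,0,0,120],[0,0,0,0,0,0,120],[0,0,0,0,0,0,120]]]' | sed -n '2p;4,5p'
python3 -m handwheel '[[[0,0,-1,0,0,0,120],[0,0,-1,0,0,0,120]]]' >/dev/null
python3 -m handwheel '[[[0,0,-1,0,0,0,0],[0,0,-1,0,0,0,0]]]' >/dev/null
python3 -m handwheel '[[[0,-1,0,0,0,0,0],[0,-1,0,0,0,0,0]]]' >/dev/null
python3 -m handwheel '[[[0,-1,0,0,0,0,0],[0,-1,0,0,0,0,0]]]' >/dev/null
python3 -m handwheel '[[[0.12,-1,0,0,0,0,0],[0.12,-1,0,0,0,0,0],[0.12,-1,0,0,0,0,0]]]' >/dev/null
python3 - <<'E'
from h import *
go(.4273,.0086,.1,-3.1416)
im=cams.grab_frame('top');cv2.imwrite('pics/t3.png',np.vstack([cv2.resize(im[240:340,80:220],(560,400)),]))
E
```

```text
eef_pos: [0.4366, 0.2502, 0.0166]
force: [0.4, 0.6, -1.1]
eef_pos: [0.4366, 0.2503, 0.0166]
force: [-0.5, -0.0, 0.1]
width: 0.0464
t 37.5 pos [0.427  0.0094 0.1767] yaw [3.141 0.    3.139] shift [-0.004 -0.011  0.958] turn [ 0.     0.001 -0.005] w 0.0878 F [ 0.3 -0.7  0.2] 0.0
```

View pics/t3.png

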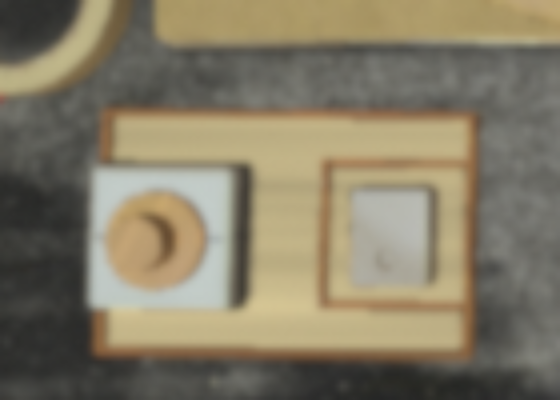

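The top crop shows the small plug centred on its mould and the tile flat in its bay. The large plug is next.

```bash
python3 -m handwheel '[[[0,-0.01,0.9,0,0,0,0],[0,-0.01,0.9,0,0,0,0],[0,-0.01,0.9,0,0,0,0]]]' >/dev/null
python3 -m handwheel '[[[0,0,0.4,0,0,0,0],[0,0,0.4,0,0,0,0],[0,0,0.4,0,0,0,0],[0,0,0.4,0,0,0,0]]]' 
python3 -c "
from h import *
go(.4273,.0086,.037,-3.1416)"
```

```text
t: 38.42
eef_pos: [0.4279, 0.0099, 0.074]
ee_rot: [3.141, 0.002, -3.141]
force: [0.1, -0.3, 0.2]
width: 0.0882
gripper_force: 0.0
t 38.42 pos [0.4279 0.0099 0.074 ] yaw [ 3.141e+00  2.000e-03 -3.141e+00] shift [ 0.009 -0.017  0.462] turn [0.002 0.004 0.   ] w 0.0882 F [ 0.1 -0.3  0.2] 0.0
```

```bash
python3 -m handwheel '[[[0.005,-0.01,0.44,0,0,0,0],[0.005,-0.01,0.44,0,0,0,0],[0.005,-0.01,0.44,0,0,0,0]]]' |sed -n '2p;4p'
python3 -m handwheel '[[[0,0,0,0,0,0,255],[0,0,0,0,0,0,255],[0,0,0,0,0,0,255],[0,0,0,0,0,0,255],[0,0,0,0,0,0,255]]]' >/dev/null
python3 -m handwheel '[[[0,0,0,0,0,0,255],[0,0,0,0,0,0,255]]]'
```

```text
eef_pos: [0.4271, 0.0088, 0.0384]
force: [-0.2, 0.9, 0.6]
t: 39.67
eef_pos: [0.4265, 0.0086, 0.0373]
ee_rot: [-3.142, -0.0, 3.141]
force: [-0.5, 0.6, -0.0]
width: 0.0336
gripper_force: 25.0
```

```bash
python3 -m handwheel '[[[0,0,-1,0,0,0,255],[0,0,-1,0,0,0,255]]]' >/dev/null
python3 -m handwheel '[[[0,-0.3,-0.5,0,0,0,255],[0,-0.3,-0.5,0,0,0,255]]]' >/dev/null
python3 -m handwheel '[[[-0.1,-1,0,0,0,0,255],[-0.1,-1,0,0,0,0,255]]]' >/dev/null
python3 -m handwheel '[[[0,-1,0,0,0,0,255],[0,-1,0,0,0,0,255]]]' >/dev/null
python3 -m handwheel '[[[0,-0.6,0.2,0,0,0,255],[0,-0.6,0.2,0,0,0,255],[0,-0.6,0.2,0,0,0,255]]]' 
python3 snap.py w11
python3 -c "
from h import *
go(.4357,-.2235,.0613,-3.1416)"
```

```text
t: 41.05
eef_pos: [0.434, -0.2233, 0.1406]
ee_rot: [3.141, -0.002, 3.14]
force: [-0.2, 1.3, -0.5]
width: 0.0332
gripper_force: 25.0
t 41.1 pos [ 0.4343 -0.2229  0.141 ] yaw [ 3.141e+00 -1.000e-03  3.141e+00] shift [-0.018 -0.008  0.996] turn [ 0.    -0.002 -0.001] w 0.0335 F [-0.8  0.   0.3] 25.0
```

View pics/w11.png

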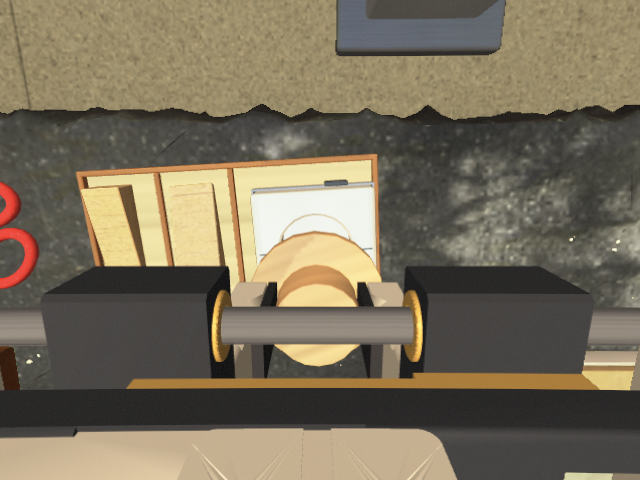

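w11: the hole (about 316,240) and the plug (about 317) share the same column, so they are aligned. I'll lower the plug.

```bash
python3 -m handwheel '[[[-0.018,-0.008,0.5,0,0,0,255],[-0.018,-0.008,0.5,0,0,0,255],[-0.018,-0.008,0.5,0,0,0,255]]]' | sed -n '2p;4p'
python3 -m handwheel '[[[0,0,0.4,0,0,0,255],[0,0,0.4,0,0,0,255],[0,0,0.4,0,0,0,255],[0,0,0.4,0,0,0,255]]]' | sed -n '2p;4p'
```

```text
eef_pos: [0.4366, -0.2236, 0.1025]
force: [0.4, 0.4, -0.9]
eef_pos: [0.4369, -0.2241, 0.0707]
force: [-0.1, 0.3, -0.4]
```

```bash
python3 -m handwheel '[[[0.012,-0.005,0.1,0,0,0,255],[0.012,-0.005,0.1,0,0,0,255],[0.012,-0.005,0.1,0,0,0,255]]]' | sed -n '2p;4p'
python3 -m handwheel '[[[0,0,0.02,0,0,0,255],[0,0,0.02,0,0,0,255]]]' | sed -n '2p;4p'
```

```text
eef_pos: [0.4352, -0.2245, 0.0615]
force: [1.2, -0.3, 1.0]
eef_pos: [0.4353, -0.2247, 0.061]
force: [-3.7, 1.3, 15.5]
```

```bash
python3 -m handwheel '[[[0,0,-0.01,0,0,0,110],[0,0,-0.01,0,0,0,110],[0,0,-0.01,0,0,0,110]]]' | sed -n '2p;4,5p'
python3 -m handwheel '[[[0,0,-1,0,0,0,110],[0,0,-1,0,0,0,110],[0,0,-1,0,0,0,110]]]' >/dev/null
python3 -m handwheel '[[[0,1,-0.6,0,0,0,0],[0,1,-0.6,0,0,0,0]]]' >/dev/null
python3 -m handwheel '[[[0,1,0,0,0,0,0],[0,1,0,0,0,0,0]]]' >/dev/null
python3 -m handwheel '[[[0,1,0,0,0,0,0],[0,1,0,0,0,0,0]]]'>/dev/null
python3 -m handwheel '[[[0,0.5,0,0,0,0,0],[0,0.5,0,0,0,0,0],[0,0.5,0,0,0,0,0]]]'|head -2
python3 - <<'E'
from h import *
im=cams.grab_frame('top');s=cams.grab_frame('side')
cv2.imwrite('pics/t4.png',np.hstack([cv2.resize(im[165:340,380:520],(400,500)),cv2.resize(s[270:410,240:380],(400,500))]))
E
```

```text
eef_pos: [0.4347, -0.2244, 0.0603]
force: [0.3, -0.6, -0.2]
width: 0.0493
t: 44.48
eef_pos: [0.4344, 0.0553, 0.1876]
```

View pics/t4.png

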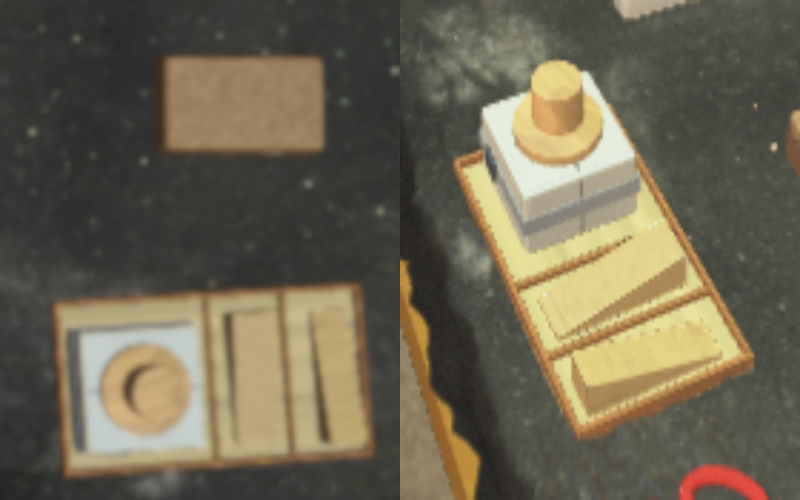

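The final view shows the large plug flush on its mould, both wedges flat in their bays and the sanding block unmoved.

```bash
python3 -c "
from station import arm
print(arm.job_done())"
```

```text
the job is handed in; nothing more can be done
None
```

Job handed in at about 45 s of the 125 s: both plugs are home, both wedges and the tile lie flat in their bays, and the sanding block was not moved; the hand-in call gave no verdict.

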